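# Stack slide cases on the sloping shelf

### The job

Put the two slide cases away on the sloping metal shelf: first lay the blue one flat on the shelf, about midway across, with one short end pushed up against the backstop, and let go of it; then lay the pink one squarely on top of it, its short end against the backstop too. Set them down rather than dropping them, let go, and leave the tube rack, tip box and bottle where they are.

Things in the scene. Friction and masses are not known exactly. Their poses are not given: they have to be found in the camera images.
- blue_case: flat blue plastic slide case with a white paper patch on top, 88 x 50 x 16 mm, about 80 g, starts lying flat on the bench. Origin: centre of its underside; x along its 88 mm length, y along its 50 mm width, z up out of its top (16 mm above the origin). Either end may go against the backstop.
- pink_case: flat pink (magenta) plastic slide case with a white paper patch on top, 88 x 50 x 16 mm, about 80 g, starts lying flat on the bench. Origin: centre of its underside; x along its 88 mm length, y along its 50 mm width, z up out of its top (16 mm above the origin). Either end may go against the backstop.
- deck: sloping aluminium shelf plate, fixed, tilted 0.35 rad, 150 mm wide, 150 mm up-slope. Backstop: lip with blue edge, 42 mm tall, along its low side. Origin: on the plate surface at the foot of the backstop's face, mid-width, 35 mm above the bench. x along the backstop, y up-slope (backstop face at y = 0), z square out of the plate. No side walls. Friction holds a case: it must be pushed to the backstop.
- tube_rack: bystander: magenta block rack with small white-capped tubes, 70 x 170 x 57 mm, loose; origin at the centre of its underside, x along the 70 mm, y along the 170 mm side
- tip_box: bystander: white pipette-tip box with blue top, 80 x 115 x 56 mm, loose; origin at the centre of its underside, x along the 80 mm, y along the 115 mm side
- wash_bottle: bystander: green bottle with white cap, 56 mm diameter, 130 mm tall, loose, upright; origin at the centre of its underside
Not all that is in view belongs to the job. What is shaped like the pink_case but green is not meant.

How it is judged:
By the outcome, as a careful person would: the job done as asked, in the order asked, and still so for the second after the job is handed in, with the robot touching nothing.
It also fails if it takes over 53 s, if anything falls off the work surface, if the arm or the gripper's body presses on something with over 40 N, if the wrist force passes 120 N, or if a joint passes its speed limit or range.

### The arm

A 7-joint arm with a two-finger parallel gripper is mounted at the origin on the work surface. World frame = base frame: x ahead of the robot, y to its left, z up, the work surface at z = 0. Lengths are in m, angles in degrees, forces in N, time in s.
With the tool pointing down it reaches from about 0.425 to 0.875 m from the base axis. Payload 8.4 kg.
Tool frame: the origin (TCP) lies midway between the tips of the shut fingers; the grasp point (between the pads) lies 19 mm behind it (arm.pinch_z is the distance from the TCP to the grasp point, in m); z points along the fingers, y is the direction in which the jaws open and shut (so a half turn about z gives the same grasp; the last joint's range is limited). The gripper opens to 87 mm and grips with 3 to 60 N. Pads are 19 mm wide; open, the fingers measure 117 mm over their backs; the gripper's body (75 mm by 190 mm) begins 51 mm behind the grasp point.
Start: joints at [-77.303, 19.091, 2.286, 83.961, -0.768, 76.965, -3.352], TCP at [0.205, 0.617, 0.223] pointing down, gripper open.
Joint ranges: [-147.57, 147.57], [-21.85, 119.76], [-74.77, 79.35], [14.55, 137.4], [-85.83, 265.84], [4.83, 119.75], [-152.11, 152.11]. Speed limits (degrees/s): [127.2, 127.2, 159.86, 159.86, 180, 180, 180].

### API

Orientations are given as a 3x3 rotation matrix whose columns are the frame's x, y, z axes.
In Python, from bench import arm, viewer gives the robot as it stands.
- The arm moves only by the shell command python3 -m crank 'ROWS' [FORCE]. ROWS is JSON, a list of rows, each a list of 3 entries, a list of its own where there are three numbers: the opening, from -1 (shut) to 1 (fully open), then the shift along the tool's x, y, z in mm, then the turn, a rotation vector about the tool's x, y, z in degrees. In form: [[jaw, [x, y, z], [ax, ay, az]], ...]. A call has exactly 10 rows; each row shifts and turns the pose as measured when the row begins, along the tool's axes as they then stand; what a row does not reach is not made up. A row lasts 1/10 s, in which the tool goes at most 50 mm and 8.59 degrees, less where a joint would pass 70% of its speed; a pose out of reach is approached as far as the arm can. A call is refused whole if a number of a shift passes 50 or a number of a turn 8.59, either way. A call with a gripper value outside its range is refused whole. The fingers move at their own pace and stop on an object; FORCE is the grip in N (left out, the last holds). Time passes only in rows, so rows that do not move let the fingers close, or fill a call up. It gives the time, the measured TCP pose, the force and the opening at its end, in the units of the state.
- arm.get_obs(): the state, without advancing time (a new reading comes with each control period).
- viewer.get_image(name): name is "side" or "top"; returns a dict with "pixels" (384x512x3 uint8, blue, green, red), "fx", "fy", "cx", "cy" (pixels), "rvec" (rotation vector, rad) and "tvec" (3), from world to camera coordinates, as OpenCV has them. Camera axes: x right, y down, z forward; pixel columns grow to the right and rows downward; lengths in m; the calibration is good to about 2 mm. A picture is of the moment at which its call begins. There is no depth.
- arm.hand_in(): hands the job in, once; it reports no verdict.
The state is a dict: "time_s": time; "qpos": joint angles; "qd": joint speeds; "joint_torque": joint torques, N m; "tool_pos": TCP position; "orientation": TCP orientation; "ft_force": force on the tool from outside, world axes, zero at the start; "torque": the same for the moment, N m; "width": finger opening in m.
Only numpy, scipy, OpenCV 4.12 (cv2) and the standard library are available. Lean on these libraries where they do the work, as an engineer would, in place of code of your own. Each camera call takes 0.05 s, during which the arm holds its last target. There are 200 camera calls.

## Working session

There is one attempt and no reset: what is moved stays moved. The work goes in short steps, Python scripts to look and compute and a shell command to move; the robot and the scene stay as the last step left them, time stands still between calls to the robot, and variables do not carry over. Pictures are saved under pics/ and viewed, about 8 in all and at most 12, crops included, and the job is handed in when it is done.

```bash
mkdir -p pics; ls; python3 - <<'E'
from bench import arm, viewer
import cv2
for n in("side","top"):
    d=viewer.get_image(n); cv2.imwrite(f"pics/{n}0.png",d["pixels"]); print({k:d[k] for k in d if k!="pixels"})
o=arm.get_obs(); print(o)
E
```

```text
pics
{'fx': 366.89046589305775, 'fy': 366.89046589305775, 'cx': 257.3692856963192, 'cy': 192.66729907747603, 'rvec': array([ 2.01272702, -0.5047128 ,  0.27175385]), 'tvec': array([-0.49075267,  0.20408198,  0.70217303])}
{'fx': 493.2123372915772, 'fy': 493.2123372915772, 'cx': 258.0196167302824, 'cy': 193.4818431965931, 'rvec': array([ 2.18522358, -2.15083826,  0.1602182 ]), 'tvec': array([-0.01058602,  0.57731107,  1.18108536])}
{'time_s': 0.1, 'qpos': array([-77.3036393 ,  19.12842681,   2.28399202,  84.0053638 ,
        -0.76779736,  76.96590086,  -3.35044265]), 'qd': array([-0.00279405, -0.05316454, -0.02751495, -0.1336788 ,  0.04163909,
       -0.03142958, -0.02896968]), 'joint_torque': array([ 4.31488021e-03, -6.57808328e+01,  1.33976318e+00, -4.04702175e+01,
       -5.98055078e-02,  4.10152611e-02,  6.42303098e-05]), 'tool_pos': array([0.20484245, 0.61643275, 0.22174536]), 'orientation': array([[-9.48991186e-01,  3.15302376e-01, -3.73837814e-04],
       [ 3.15302584e-01,  9.48990120e-01, -1.42593210e-03],
       [-9.48313865e-05, -1.47106902e-03, -9.99998913e-01]]), 'ft_force': array([ 0.03725381,  0.56012646, -0.46543123]), 'torque': array([ 0.00115448,  0.00669491, -0.02471382]), 'width': 0.08678000979482532}
```

View pics/side0.png

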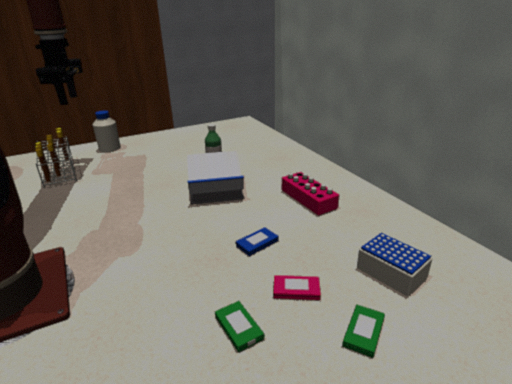

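View pics/top0.png

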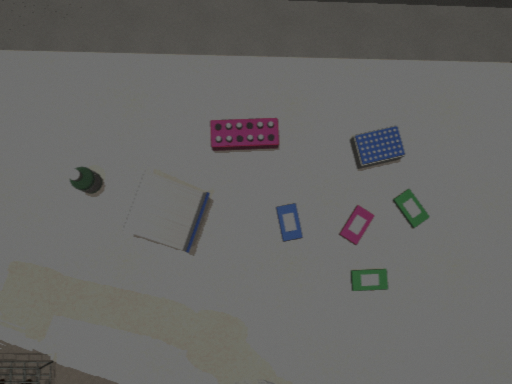

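The side view shows the blue case at about (258,241), pink at (297,288), and the shelf at (215,175) with its blue-edged backstop facing the cases. In the top view, blue is at (289,222), pink at (357,225), and the backstop runs (208,195)–(187,248). Candidates shaped like the pink case are magenta (357,225) and green (411,208) and (370,280). Only the magenta one is pink. I'll confirm in a crop.

```bash
cat > h.py <<'E'
import numpy as np, cv2
from bench import arm, viewer
def ray(d,px):
    R=cv2.Rodrigues(d["rvec"])[0]; c=-R.T@d["tvec"]
    p=np.array([(px[0]-d["cx"])/d["fx"],(px[1]-d["cy"])/d["fy"],1.]); return c,R.T@p
def onz(d,px,z):
    c,v=ray(d,px); return c+v*(z-c[2])/v[2]
def proj(d,P):
    K=np.array([[d["fx"],0,d["cx"]],[0,d["fy"],d["cy"]],[0,0,1]])
    return cv2.projectPoints(np.array(P,float).reshape(-1,3),d["rvec"],d["tvec"],K,None)[0].reshape(-1,2)
def crop(d,x0,y0,w,h,s,name):
    c=d["pixels"][y0:y0+h,x0:x0+w]; c=cv2.resize(c,None,fx=s,fy=s,interpolation=cv2.INTER_CUBIC)
    cv2.imwrite(name,cv2.convertScaleAbs(c,alpha=1.5))
E
python3 - <<'E'
from h import *
d=viewer.get_image("top"); crop(d,115,160,265,100,3,"pics/t1.png")
hsv=cv2.cvtColor(d["pixels"],cv2.COLOR_BGR2HSV)
for n,lo,hi,box in(("blue",105,130,(265,195,50,55)),("pink",150,179,(330,195,50,60))):
    x,y,w,h=box; m=np.zeros(hsv.shape[:2],np.uint8)
    m[y:y+h,x:x+w]=cv2.inRange(hsv,(lo,110,50),(hi,255,255))[y:y+h,x:x+w]
    pts=cv2.findNonZero(m)[:,0,:]
    W=np.array([onz(d,p,.014)[:2] for p in pts])*1000
    r=cv2.minAreaRect(W.astype(np.float32)); b=cv2.boxPoints(r)
    e=b[1]-b[0],b[2]-b[1]; L=max(e,key=np.linalg.norm)
    print(n,r,"long axis deg",np.degrees(np.arctan2(L[1],L[0])),len(pts))
E
```

```text
blue ((510.1083984375, -80.13124084472656), (85.69237518310547, 46.786781311035156), 12.094938278198242) long axis deg 12.094934 413
pink ((506.6017150878906, -249.60098266601562), (48.73367691040039, 87.037841796875), 58.073062896728516) long axis deg -31.926939 451
```

View pics/t1.png

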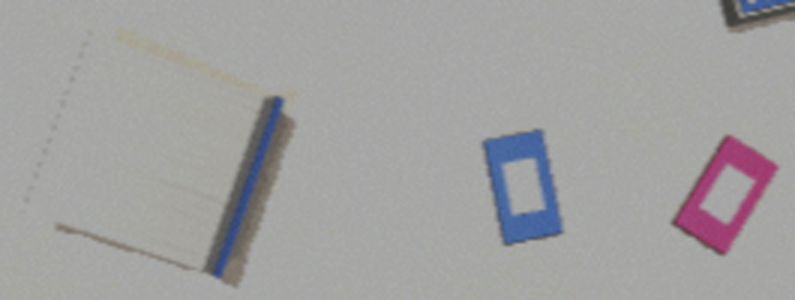

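Crop confirmed: blue case at (290,222) and magenta case at (357,225) with its white patch, so those are the two targets. Next is a side crop to fit the shelf pose.

```bash
python3 - <<'E'
from h import *
d=viewer.get_image("side"); crop(d,170,115,100,100,6,"pics/s1.png")
t=viewer.get_image("top")
c=t["pixels"][155:260,115:215]; c=cv2.resize(c,None,fx=5.7,fy=5.7,interpolation=cv2.INTER_CUBIC)
cl=cv2.createCLAHE(4,(2,2)); c=cv2.merge([cl.apply(x) for x in cv2.split(c)]); cv2.imwrite("pics/t2.png",c)
E
```

```text
(no output)
```

View pics/s1.png

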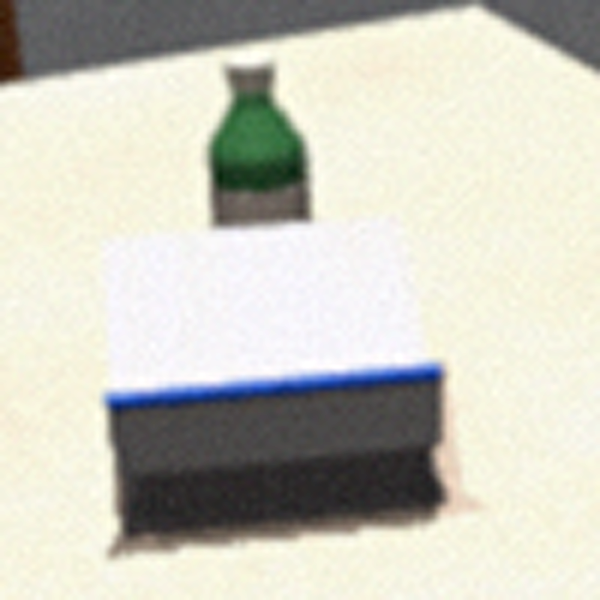

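View pics/t2.png

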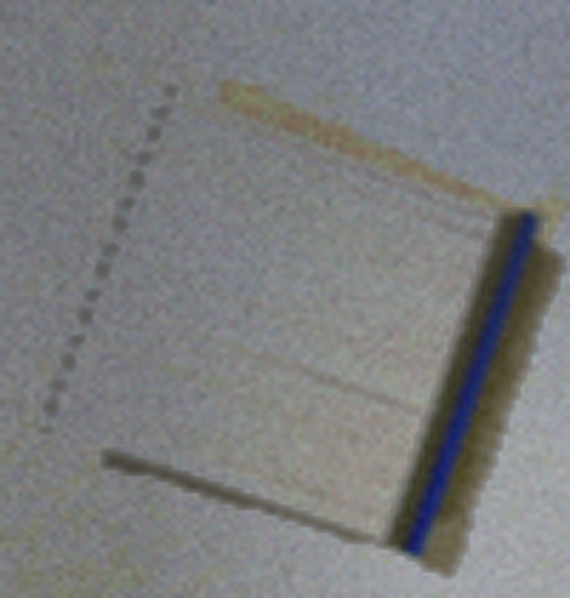

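Side crop: the blue strip runs from (188,182) to (244,178) and the far plate edge from (187,154) to (237,151), in full-image pixels. In the top crop I can see the strip, the shaded inner face and its foot line, so I'll fit the shelf pose to all of these.

```bash
cat >> h.py <<'E'
def deckT(x,y,yaw):  # yaw of deck x axis
    c,s=np.cos(yaw),np.sin(yaw); X=np.array([c,s,0]); u=np.array([-s,c,0]); z=np.array([0,0,1.])
    ct,st=np.cos(.35),np.sin(.35)
    return np.array([x,y,.035]),np.column_stack([X,ct*u+st*z,-st*u+ct*z])
E
python3 - <<'E'
from h import *
from scipy.optimize import least_squares
t=viewer.get_image("top"); s=viewer.get_image("side")
T=lambda x,y:(115+(x+.5)/5.7-.5,155+(y+.5)/5.7-.5); S=lambda x,y:(170+(x+.5)/6-.5,115+(y+.5)/6-.5)
obs=[(t,(75,0,0),T(499,211)),(t,(-75,0,0),T(388,543)),(t,(75,0,42),T(517,212)),(t,(-75,0,42),T(402,551)),
(t,(75,'t',42),T(538,215)),(t,(-75,'t',42),T(421,554)),(t,(75,150,0),T(172,90)),(t,(-75,150,0),T(47,428)),
(s,(75,'t',42),S(442,373)),(s,(-75,'t',42),S(107,402)),(s,(75,150,0),S(402,217)),(s,(-75,150,0),S(103,234))]
def f(p):
    o,R=deckT(*p[:3]); r=[]
    for d,P,q in obs:
        P=np.array([P[0],-p[3] if P[1]=='t' else P[1]/1e3*1000,P[2]],float); P[1]*= 1
        r+=list(proj(d,o+R@(P/1000))[0]-q)
    return np.array(r)
r=least_squares(f,[.45,.2,-.3,5],loss="soft_l1"); print(r.x); print(f(r.x).reshape(-1,2).round(1))
E
```

```text
[ 0.50836775  0.1580656  -0.30940298  5.51896414]
[[ 0.5  0. ]
 [-0.6 -0.2]
 [ 1.6 -0.4]
 [ 0.6  0.2]
 [-0.  -0.1]
 [-0.6  0.4]
 [-0.4 -0.5]
 [-0.9  0.4]
 [ 0.5  0.1]
 [-0.1  0.5]
 [-0.2 -0.4]
 [-0.1  0.9]]
```

Residuals are mostly under 1 px, so the shelf fit is good: origin (0.508, 0.158), yaw −17.7°. Next I'll plan the move above the blue case.

```bash
cat >> h.py <<'E'
from scipy.spatial.transform import Rotation as Rn
def down(yang):  # tool pointing down, tool y at world angle yang (deg)
    a=np.radians(yang); y=np.array([np.cos(a),np.sin(a),0]); z=np.array([0,0,-1.]); return np.column_stack([np.cross(y,z),y,z])
D=deckT(.5084,.1581,-.3094)
def ondeck(x,y,z):  # TCP target for tool square to plate, tool y along deck x; deck coords in mm
    o,R=D; Y=R[:,0]; Z=-R[:,2]; return o+R@(np.array([x,y,z])/1000),np.column_stack([np.cross(Y,Z),Y,Z])
def plan(p,R,n):
    o=arm.get_obs(); p0=o["tool_pos"]; R0=o["orientation"]; w=Rn.from_matrix(R0.T@R).as_rotvec()/n; q=(np.array(p)-p0)*1000/n
    for i in range(n):
        Ri=R0@Rn.from_rotvec(w*i).as_matrix(); print((Ri.T@q).round(0).astype(int).tolist(),np.degrees(w).round(1).tolist())
def deckpos():
    o=arm.get_obs(); print("deck xyz",(D[1].T@(o["tool_pos"]-D[0])*1000).round(1),"F deck",(D[1].T@o["ft_force"]).round(1),"t",o["time_s"],"w",o["width"], "rot err",np.degrees(Rn.from_matrix(o["orientation"].T@ondeck(0,0,0)[1]).as_rotvec()).round(1))
E
python3 - <<'E'
from h import *
plan([.510,-.080,.15],down(-77.9),20)
E
```

```text
[-25, -28, 4] [-0.0, 0.0, 7.5]
[-29, -25, 4] [-0.0, 0.0, 7.5]
[-32, -21, 4] [-0.0, 0.0, 7.5]
[-34, -16, 4] [-0.0, 0.0, 7.5]
[-36, -12, 4] [-0.0, 0.0, 7.5]
[-37, -7, 4] [-0.0, 0.0, 7.5]
[-38, -2, 4] [-0.0, 0.0, 7.5]
[-38, 3, 4] [-0.0, 0.0, 7.5]
[-37, 8, 4] [-0.0, 0.0, 7.5]
[-36, 13, 4] [-0.0, 0.0, 7.5]
[-34, 17, 4] [-0.0, 0.0, 7.5]
[-31, 21, 4] [-0.0, 0.0, 7.5]
[-28, 25, 4] [-0.0, 0.0, 7.5]
[-25, 29, 4] [-0.0, 0.0, 7.5]
[-21, 32, 4] [-0.0, 0.0, 7.5]
[-17, 34, 4] [-0.0, 0.0, 7.5]
[-12, 36, 4] [-0.0, 0.0, 7.5]
[-7, 37, 4] [-0.0, 0.0, 7.5]
[-2, 38, 4] [-0.0, 0.0, 7.5]
[3, 38, 4] [-0.0, 0.0, 7.5]
```

```bash
python3 -m crank '[[1,[-25,-28,0],[0,0,7.5]],[1,[-29,-25,0],[0,0,7.5]],[1,[-32,-21,0],[0,0,7.5]],[1,[-34,-16,0],[0,0,7.5]],[1,[-36,-12,0],[0,0,7.5]],[1,[-37,-7,0],[0,0,7.5]],[1,[-38,-2,0],[0,0,7.5]],[1,[-38,3,0],[0,0,7.5]],[1,[-37,8,0],[0,0,7.5]],[1,[-36,13,0],[0,0,7.5]]]' 20; python3 - <<'E'
from h import *
plan([.510,-.080,.12],down(-77.9),10)
print(arm.get_obs()["qpos"].round(0))
E
```

```text
time_s: 1.35
tool_pos: [0.3514, 0.2574, 0.2206]
orientation: [[0.101, 0.995, -0.002], [0.995, -0.101, 0.003], [0.003, -0.002, -1.0]]
ft_force: [0.5, -0.0, 0.4]
width: 0.0871
[-32, 19, 10] [-0.0, -0.0, 7.2]
[-29, 23, 10] [-0.0, -0.0, 7.2]
[-26, 27, 10] [-0.0, -0.0, 7.2]
[-23, 30, 10] [-0.0, -0.0, 7.2]
[-19, 32, 10] [-0.0, -0.0, 7.2]
[-15, 34, 10] [-0.0, -0.0, 7.2]
[-10, 36, 10] [-0.0, -0.0, 7.2]
[-6, 37, 10] [-0.0, -0.0, 7.2]
[-1, 37, 10] [-0.0, -0.0, 7.2]
[4, 37, 10] [-0.0, -0.0, 7.2]
[-62.  -7.  19. 113.   2.  74. -50.]
```

Tracking is good.

```bash
python3 -m crank '[[1,[-32,19,2],[0,0,7.2]],[1,[-29,23,4],[0,0,7.2]],[1,[-26,27,8],[0,0,7.2]],[1,[-23,30,10],[0,0,7.2]],[1,[-19,32,12],[0,0,7.2]],[1,[-15,34,12],[0,0,7.2]],[1,[-10,36,12],[0,0,7.2]],[1,[-6,37,12],[0,0,7.2]],[1,[-1,37,12],[0,0,7.2]],[1,[4,37,12],[0,0,7.2]]]'; python3 - <<'E'
from h import *
plan([.510,-.080,.0035],down(-77.9),1)
print(arm.get_obs()["qpos"].round(0))
E
```

```text
time_s: 2.35
tool_pos: [0.5078, -0.0977, 0.1239]
orientation: [[0.987, 0.16, 0.01], [0.159, -0.987, 0.012], [0.011, -0.01, -1.0]]
ft_force: [0.4, 1.7, -0.5]
width: 0.087
[4, -16, 121] [-0.6, -0.7, -2.9]
[-35.   9.  46. 112.  -8.  62. -66.]
```

```bash
python3 -m crank '[[1,[2,-8,20],[-0.6,-0.7,-2.9]],[1,[2,-8,30],[0,0,0]],[1,[0,0,30],[0,0,0]],[1,[0,0,20],[0,0,0]],[1,[0,0,8],[0,0,0]],[1,[0,0,2],[0,0,0]],[1,[0,0,0],[0,0,0]],[1,[0,0,0],[0,0,0]],[1,[0,0,0],[0,0,0]],[1,[0,0,0],[0,0,0]]]'; python3 - <<'E'
from h import *
plan([.510,-.080,.0035],down(-77.9),1)
E
```

```text
time_s: 3.35
tool_pos: [0.5133, -0.0885, 0.0133]
orientation: [[0.98, 0.197, 0.006], [0.197, -0.98, -0.004], [0.005, 0.005, -1.0]]
ft_force: [-0.0, -0.2, -0.0]
width: 0.087
[-2, -9, 10] [0.3, -0.3, -0.8]
```

```bash
python3 -m crank '[[1,[-2,-9,4],[0,0,-0.5]],[1,[0,0,6],[0,0,0]],[1,[0,0,0],[0,0,0]],[1,[0,0,0],[0,0,0]],[-1,[0,0,0],[0,0,0]],[-1,[0,0,0],[0,0,0]],[-1,[0,0,0],[0,0,0]],[-1,[0,0,0],[0,0,0]],[-1,[0,0,0],[0,0,0]],[-1,[0,0,0],[0,0,0]]]' 25; python3 - <<'E'
from h import *
d=viewer.get_image("side");  crop(d,190,180,140,130,5,"pics/s2.png")
plan([.510,-.080,.0035],down(-77.9),1)
E
```

```text
time_s: 4.35
tool_pos: [0.5098, -0.0792, 0.0032]
orientation: [[0.978, 0.206, 0.008], [0.206, -0.978, -0.004], [0.007, 0.005, -1.0]]
ft_force: [0.5, -0.8, -0.5]
width: 0.0496
[0, 1, 0] [0.3, -0.4, -0.2]
```

View pics/s2.png

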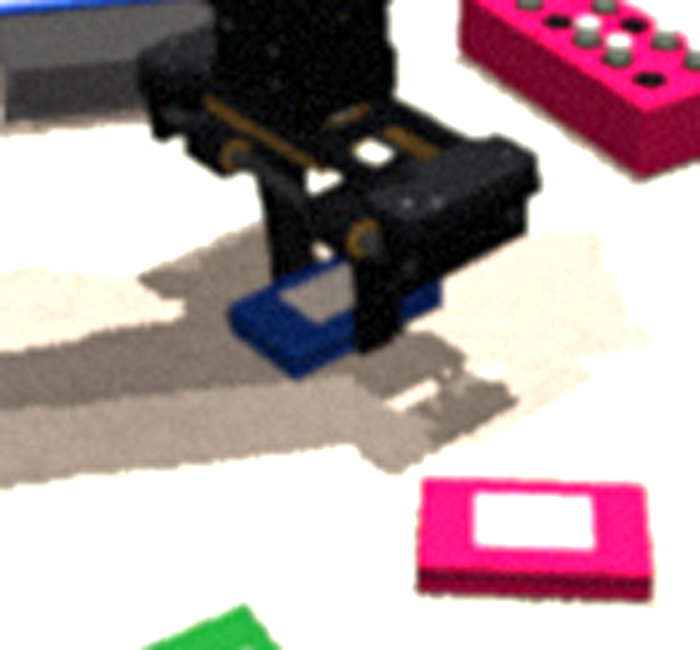

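Blue gripped, width 49.6 mm, pads near mid-length. Lift.

```bash
python3 -m crank '[[-1,[0,0,-15],[0,0,0]],[-1,[0,0,-25],[0,0,0]],[-1,[0,0,-35],[0,0,0]],[-1,[0,0,-40],[0,0,0]],[-1,[0,0,-35],[0,0,0]],[-1,[0,0,-20],[0,0,0]],[-1,[0,0,-10],[0,0,0]],[-1,[0,0,0],[0,0,0]],[-1,[0,0,0],[0,0,0]],[-1,[0,0,0],[0,0,0]]]'; python3 - <<'E'
from h import *
plan(*ondeck(0,60,90),10)
E
```

```text
time_s: 5.4
tool_pos: [0.5059, -0.0809, 0.1938]
orientation: [[0.979, 0.201, 0.005], [0.201, -0.979, -0.004], [0.004, 0.005, -1.0]]
ft_force: [0.7, -0.2, -0.2]
width: 0.0497
[6, -26, 5] [1.1, 1.8, -6.0]
[9, -25, 6] [1.1, 1.8, -6.0]
[11, -24, 7] [1.1, 1.8, -6.0]
[13, -22, 8] [1.1, 1.8, -6.0]
[15, -20, 8] [1.1, 1.8, -6.0]
[17, -19, 9] [1.1, 1.8, -6.0]
[19, -17, 10] [1.1, 1.8, -6.0]
[20, -14, 11] [1.1, 1.8, -6.0]
[21, -12, 12] [1.1, 1.8, -6.0]
[22, -10, 13] [1.1, 1.8, -6.0]
```

```bash
python3 -m crank '[[-1,[6,-26,5],[1.1,1.8,-6]],[-1,[9,-25,6],[1.1,1.8,-6]],[-1,[11,-24,7],[1.1,1.8,-6]],[-1,[13,-22,8],[1.1,1.8,-6]],[-1,[15,-20,8],[1.1,1.8,-6]],[-1,[17,-19,9],[1.1,1.8,-6]],[-1,[19,-17,10],[1.1,1.8,-6]],[-1,[18,-13,10],[1.1,1.8,-6]],[-1,[12,-6,8],[1.1,1.8,-6]],[-1,[8,-3,5],[1.1,1.8,-6]]]'; python3 - <<'E'
from h import *
plan(*ondeck(0,60,40),1); deckpos()
E
```

```text
time_s: 6.4
tool_pos: [0.5047, 0.1588, 0.1301]
orientation: [[0.256, 0.963, 0.083], [0.906, -0.269, 0.327], [0.337, -0.008, -0.942]]
ft_force: [-0.3, -0.5, -0.2]
width: 0.0496
[28, 6, 49] [-1.2, 0.4, 1.8]
deck xyz [-3.8 32.2 89.5] F deck [-0.1 -0.6 -0. ] t 6.4 w 0.049583783513394764 rot err [-1.2  0.4  1.8]
```

```bash
python3 -m crank '[[-1,[8,2,5],[-0.6,0.2,0.9]],[-1,[8,2,5],[-0.6,0.2,0.9]],[-1,[6,0,15],[0,0,0]],[-1,[0,0,20],[0,0,0]],[-1,[0,0,12],[0,0,0]],[-1,[0,0,5],[0,0,0]],[-1,[0,0,0],[0,0,0]],[-1,[0,0,0],[0,0,0]],[-1,[0,0,0],[0,0,0]],[-1,[0,0,0],[0,0,0]]]'; python3 - <<'E'
from h import *
plan(*ondeck(0,52,7),1); deckpos()
E
```

```text
time_s: 7.4
tool_pos: [0.5212, 0.1988, 0.074]
orientation: [[0.309, 0.945, 0.106], [0.889, -0.327, 0.319], [0.336, -0.005, -0.942]]
ft_force: [0.3, -0.6, -0.4]
width: 0.0498
[-1, 0, 15] [0.2, 0.4, -1.4]
deck xyz [-0.2 53.5 22. ] F deck [ 0.5 -0.5 -0.2] t 7.4 w 0.04980672496922873 rot err [ 0.2  0.4 -1.4]
```

```bash
python3 -m crank '[[-1,[0,0,6],[0.2,0.4,-1.4]],[-1,[0,0,6],[0,0,0]],[-1,[0,0,3],[0,0,0]],[-1,[0,0,0],[0,0,0]],[-1,[0,0,0],[0,0,0]],[-1,[-3,0,0],[0,0,0]],[-1,[-3,0,0],[0,0,0]],[-1,[0,0,0],[0,0,0]],[-1,[0,0,0],[0,0,0]],[-1,[0,0,0],[0,0,0]]]'; python3 - <<'E'
from h import *
deckpos()
d=viewer.get_image("top"); crop(d,130,150,120,110,5,"pics/t3.png")
E
```

```text
time_s: 8.4
tool_pos: [0.5225, 0.1975, 0.0595]
orientation: [[0.288, 0.952, 0.108], [0.893, -0.307, 0.328], [0.345, 0.002, -0.939]]
ft_force: [-0.1, -0.4, -2.4]
width: 0.0497
deck xyz [ 1.4 47.7  8.7] F deck [ 0.1 -1.2 -2.1] t 8.4 w 0.04974751705379502 rot err [ 0.2 -0.1 -0.1]
```

```bash
python3 -m crank '[[-1,[0,-1,1],[0,0,0]],[-1,[0,0,1],[0,0,0]],[-1,[0,0,1],[0,0,0]],[-1,[0,0,1],[0,0,0]],[-1,[0,0,0],[0,0,0]],[-1,[-1.5,0,0],[0,0,0]],[-1,[-1.5,0,0],[0,0,0]],[-1,[0,0,0],[0,0,0]],[-1,[0,0,0],[0,0,0]],[-1,[0,0,0],[0,0,0]]]'; python3 - <<'E'
from h import *
deckpos()
E
```

```text
time_s: 9.45
tool_pos: [0.5209, 0.1965, 0.0542]
orientation: [[0.287, 0.952, 0.108], [0.893, -0.307, 0.328], [0.345, 0.002, -0.939]]
ft_force: [0.1, -0.4, -0.3]
width: 0.05
deck xyz [ 0.3 44.6  4.2] F deck [ 0.2 -0.4 -0.2] t 9.45 w 0.05003469459489885 rot err [ 0.2 -0.1 -0.1]
```

```bash
python3 -m crank '[[-1,[-1,0,0],[0,0,0]],[-1,[-1,0,0],[0,0,0]],[-1,[-1,0,0],[0,0,0]],[-1,[-1,0,0],[0,0,0]],[-1,[0,0,0],[0,0,0]],[-1,[0,0,0],[0,0,0]],[-1,[0,0,0],[0,0,0]],[-1,[0,0,0],[0,0,0]],[-1,[0,0,0],[0,0,0]],[-1,[0,0,0],[0,0,0]]]'; python3 - <<'E'
from h import *
deckpos()
E
```

```text
time_s: 10.45
tool_pos: [0.5206, 0.1956, 0.0542]
orientation: [[0.285, 0.952, 0.11], [0.893, -0.306, 0.331], [0.349, 0.003, -0.937]]
ft_force: [0.6, 3.0, 0.3]
width: 0.0495
deck xyz [ 0.2 43.7  4.5] F deck [-0.3  2.9 -0.8] t 10.45 w 0.04950625127918621 rot err [ 0.2 -0.4  0. ]
```

Backstop contact (2.9 N). Now lower onto the plate, keeping light pressure.

```bash
python3 -m crank '[[-1,[0,0,1],[0,-0.4,0]],[-1,[0,0,1],[0,0,0]],[-1,[0,0,1],[0,0,0]],[-1,[0,0,0],[0,0,0]],[-1,[-1,0,1],[0,0,0]],[-1,[-1,0,0],[0,0,0]],[-1,[-1,0,0],[0,0,0]],[-1,[0,0,0],[0,0,0]],[-1,[0,0,0],[0,0,0]],[-1,[0,0,0],[0,0,0]]]'; python3 - <<'E'
from h import *
deckpos()
d=viewer.get_image("side"); crop(d,165,120,110,100,6,"pics/s3.png")
E
```

```text
time_s: 11.45
tool_pos: [0.521, 0.1961, 0.0526]
orientation: [[0.285, 0.953, 0.108], [0.894, -0.304, 0.33], [0.347, 0.002, -0.938]]
ft_force: [-0.2, 2.6, 3.3]
width: 0.0498
deck xyz [ 0.4 43.7  2.8] F deck [-1.   3.4  2.2] t 11.45 w 0.04979360627614945 rot err [ 0.1 -0.2  0.1]
```

View pics/s3.png

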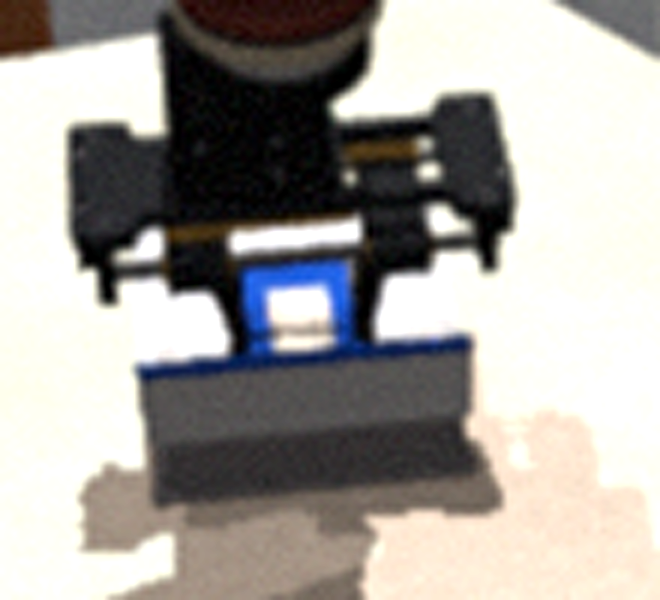

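The blue case is seated mid-width at the backstop, with 3.4 N on the stop and 2.2 N on the plate. Release and retreat along the plate normal.

```bash
python3 -m crank '[[1,[0,0,0],[0,0,0]],[1,[0,0,0],[0,0,0]],[1,[0,0,0],[0,0,0]],[1,[0,0,0],[0,0,0]],[1,[0,0,-10],[0,0,0]],[1,[0,0,-30],[0,0,0]],[1,[0,0,-40],[0,0,0]],[1,[0,0,-45],[0,0,0]],[1,[0,0,-20],[0,0,0]],[1,[0,0,0],[0,0,0]]]'; python3 - <<'E'
from h import *
deckpos(); print(arm.get_obs()["tool_pos"])
plan([.507,-.25,.14],down(58.1),10)
E
```

```text
time_s: 12.5
tool_pos: [0.5039, 0.1417, 0.194]
orientation: [[0.289, 0.951, 0.107], [0.895, -0.309, 0.323], [0.34, 0.002, -0.94]]
ft_force: [0.8, -0.1, -0.5]
width: 0.0872
deck xyz [  0.7  38.6 155.2] F deck [ 0.8 -0.1 -0.5] t 12.5 w 0.08720263423802103 rot err [ 0.2  0.1 -0.2]
[0.50394393 0.14172395 0.19400537]
[-37, 12, -8] [1.3, -1.7, -7.5]
[-38, 7, -7] [1.3, -1.7, -7.5]
[-39, 2, -6] [1.3, -1.7, -7.5]
[-39, -3, -4] [1.3, -1.7, -7.5]
[-39, -8, -3] [1.3, -1.7, -7.5]
[-37, -13, -2] [1.3, -1.7, -7.5]
[-35, -18, 0] [1.3, -1.7, -7.5]
[-32, -23, 1] [1.3, -1.7, -7.5]
[-29, -27, 3] [1.3, -1.7, -7.5]
[-25, -30, 4] [1.3, -1.7, -7.5]
```

```bash
python3 -m crank '[[1,[-37,12,-8],[1.3,-1.7,-7.5]],[1,[-38,7,-7],[1.3,-1.7,-7.5]],[1,[-39,2,-6],[1.3,-1.7,-7.5]],[1,[-39,-3,-4],[1.3,-1.7,-7.5]],[1,[-39,-8,-3],[1.3,-1.7,-7.5]],[1,[-37,-13,-2],[1.3,-1.7,-7.5]],[1,[-35,-18,0],[1.3,-1.7,-7.5]],[1,[-30,-20,1],[1.3,-1.7,-7.5]],[1,[-20,-17,3],[1.3,-1.7,-7.5]],[1,[-10,-12,4],[1.3,-1.7,-7.5]]]'; python3 - <<'E'
from h import *
plan([.507,-.25,.06],down(58.1),1)
d=viewer.get_image("top"); crop(d,130,150,120,110,5,"pics/t3.png")
hsv=cv2.cvtColor(d["pixels"],cv2.COLOR_BGR2HSV); m=cv2.inRange(hsv,(105,110,50),(130,255,255)); m[:,:120]=0; m[:,215:]=0; m[:150]=0
o,R=D; n=R[:,2]; pts=cv2.findNonZero(m)[:,0,:]; W=[]
for p in pts:
    c,v=ray(d,p); k=n@(o+n*.016-c)/(n@v); W.append(R.T@(c+k*v-o)*1000)
W=np.array(W); W=W[W[:,1]>8]
print(W.min(0),W.max(0),cv2.minAreaRect(W[:,:2].astype(np.float32)))
E
```

```text
time_s: 13.5
tool_pos: [0.5114, -0.2209, 0.138]
orientation: [[-0.873, 0.487, 0.002], [0.487, 0.873, -0.013], [-0.008, -0.011, -1.0]]
ft_force: [0.3, 0.4, -0.2]
width: 0.087
[-10, -27, 78] [-0.6, 0.5, 2.7]
[-23.65292814   8.03483376  16.        ] [24.40586277 87.46325023 16.        ] ((0.26914405822753906, 47.770076751708984), (47.93251037597656, 79.48112487792969), 0.24817314743995667)
```

View pics/t3.png

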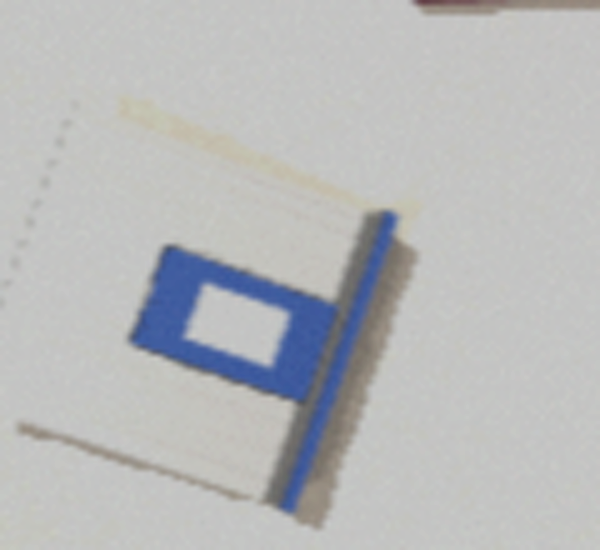

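The blue case lies at deck x ≈ 0.3 mm, far end y ≈ 87.5 mm, skew 0.2°, so it is at the stop. Now the pink case.

```bash
python3 -m crank '[[1,[-5,-13,15],[-0.6,0.5,2.7]],[1,[-5,-13,25],[0,0,0]],[1,[0,0,30],[0,0,0]],[1,[0,0,25],[0,0,0]],[1,[0,0,15],[0,0,0]],[1,[0,0,5],[0,0,0]],[1,[0,0,0],[0,0,0]],[1,[0,0,0],[0,0,0]],[1,[0,0,0],[0,0,0]],[1,[0,0,0],[0,0,0]]]'; python3 - <<'E'
from h import *
plan([.507,-.25,.0035],down(58.1),1)
E
```

```text
time_s: 14.55
tool_pos: [0.5071, -0.2472, 0.0194]
orientation: [[-0.845, 0.535, -0.001], [0.535, 0.845, 0.003], [0.002, 0.002, -1.0]]
ft_force: [0.9, 0.0, -0.7]
width: 0.087
[-1, -2, 16] [0.1, -0.1, -0.5]
```

```bash
python3 -m crank '[[1,[-1,-2,6],[0,0,-0.5]],[1,[0,0,6],[0,0,0]],[1,[0,0,4],[0,0,0]],[1,[0,0,0],[0,0,0]],[-1,[0,0,0],[0,0,0]],[-1,[0,0,0],[0,0,0]],[-1,[0,0,0],[0,0,0]],[-1,[0,0,0],[0,0,0]],[-1,[0,0,0],[0,0,0]],[-1,[0,0,0],[0,0,0]]]' 25; python3 - <<'E'
from h import *
plan([.507,-.25,.0035],down(58.1),1)
E
```

```text
time_s: 15.55
tool_pos: [0.5078, -0.2497, 0.0033]
orientation: [[-0.85, 0.527, 0.002], [0.527, 0.85, 0.003], [-0.0, 0.003, -1.0]]
ft_force: [-0.1, -0.4, -0.8]
width: 0.0494
[1, -1, 0] [0.2, 0.0, 0.1]
```

```bash
python3 -m crank '[[-1,[0,0,-15],[0,0,0]],[-1,[0,0,-25],[0,0,0]],[-1,[0,0,-35],[0,0,0]],[-1,[0,0,-40],[0,0,0]],[-1,[0,0,-40],[0,0,0]],[-1,[0,0,-25],[0,0,0]],[-1,[0,0,-12],[0,0,0]],[-1,[0,0,0],[0,0,0]],[-1,[0,0,0],[0,0,0]],[-1,[0,0,0],[0,0,0]]]'; python3 - <<'E'
from h import *
print(arm.get_obs()["width"]);plan(*ondeck(0,50,110),12)
E
```

```text
time_s: 16.55
tool_pos: [0.5044, -0.2512, 0.206]
orientation: [[-0.848, 0.531, -0.001], [0.531, 0.848, 0.004], [0.003, 0.003, -1.0]]
ft_force: [-0.4, 0.2, -1.3]
width: 0.0497
0.04965499830393761
[18, 30, 4] [-1.1, 1.4, 6.2]
[21, 28, 5] [-1.1, 1.4, 6.2]
[24, 25, 6] [-1.1, 1.4, 6.2]
[26, 22, 7] [-1.1, 1.4, 6.2]
[28, 19, 9] [-1.1, 1.4, 6.2]
[30, 16, 10] [-1.1, 1.4, 6.2]
[31, 12, 11] [-1.1, 1.4, 6.2]
[32, 9, 12] [-1.1, 1.4, 6.2]
[32, 5, 12] [-1.1, 1.4, 6.2]
[32, 1, 13] [-1.1, 1.4, 6.2]
[32, -3, 14] [-1.1, 1.4, 6.2]
[31, -6, 15] [-1.1, 1.4, 6.2]
```

```bash
python3 -m crank '[[-1,[18,30,4],[-1.1,1.4,6.2]],[-1,[21,28,5],[-1.1,1.4,6.2]],[-1,[24,25,6],[-1.1,1.4,6.2]],[-1,[26,22,7],[-1.1,1.4,6.2]],[-1,[28,19,9],[-1.1,1.4,6.2]],[-1,[30,16,10],[-1.1,1.4,6.2]],[-1,[31,12,10],[-1.1,1.4,6.2]],[-1,[32,9,10],[-1.1,1.4,6.2]],[-1,[25,4,8],[-1.1,1.4,6.2]],[-1,[15,1,5],[-1.1,1.4,6.2]]]'; python3 - <<'E'
from h import *
deckpos();plan(*ondeck(0.3,54,50),4)
E
```

```text
time_s: 17.55
tool_pos: [0.5065, 0.0797, 0.1572]
orientation: [[0.125, 0.991, 0.041], [0.948, -0.132, 0.289], [0.292, 0.003, -0.956]]
ft_force: [0.5, -0.5, -2.5]
width: 0.0498
deck xyz [ 22.1 -28.8 140.6] F deck [ 0.6 -1.1 -2.2] t 17.55 w 0.04978908578064825 rot err [-3.1  3.1  9.7]
[22, -1, 22] [-0.8, 0.8, 2.4]
[22, -2, 22] [-0.8, 0.8, 2.4]
[22, -3, 22] [-0.8, 0.8, 2.4]
[21, -4, 22] [-0.8, 0.8, 2.4]
```

```bash
python3 -m crank '[[-1,[25,-2,10],[-0.8,0.8,2.4]],[-1,[25,-3,10],[-0.8,0.8,2.4]],[-1,[22,-5,15],[-0.8,0.8,2.4]],[-1,[10,-4,18],[-0.7,0.7,2.4]],[-1,[0,0,15],[0,0,0]],[-1,[0,0,8],[0,0,0]],[-1,[0,0,0],[0,0,0]],[-1,[0,0,0],[0,0,0]],[-1,[0,0,0],[0,0,0]],[-1,[0,0,0],[0,0,0]]]'; python3 - <<'E'
from h import *
deckpos();plan(*ondeck(0.3,50,24),1)
E
```

```text
time_s: 18.55
tool_pos: [0.5065, 0.1853, 0.0987]
orientation: [[0.301, 0.949, 0.094], [0.894, -0.315, 0.32], [0.333, -0.012, -0.943]]
ft_force: [0.2, 0.3, -0.9]
width: 0.0498
deck xyz [-10.1  45.7  51.1] F deck [ 0.1  0.  -1. ] t 18.55 w 0.04979919849889945 rot err [-0.4  0.6 -0.8]
[5, 11, 27] [-0.4, 0.6, -0.8]
```

```bash
python3 -m crank '[[-1,[5,6,0],[-0.4,0.6,-0.8]],[-1,[1,4,4],[0,0,0]],[-1,[0,0,8],[0,0,0]],[-1,[0,0,8],[0,0,0]],[-1,[0,0,4],[0,0,0]],[-1,[0,0,1],[0,0,0]],[-1,[0,0,0],[0,0,0]],[-1,[0,0,0],[0,0,0]],[-1,[0,0,0],[0,0,0]],[-1,[0,0,0],[0,0,0]]]'; python3 - <<'E'
from h import *
deckpos();plan(*ondeck(0.3,46,22),1)
E
```

```text
time_s: 19.55
tool_pos: [0.5225, 0.1963, 0.076]
orientation: [[0.285, 0.953, 0.106], [0.894, -0.304, 0.328], [0.345, 0.001, -0.939]]
ft_force: [-0.1, 0.3, -0.5]
width: 0.05
deck xyz [ 1.8 52.3 24.6] F deck [-0.2  0.  -0.6] t 19.55 w 0.050019679368211306 rot err [ 0.1 -0.1  0. ]
[-6, -1, 3] [0.1, -0.1, 0.0]
```

```bash
python3 -m crank '[[-1,[-2,-1.5,1],[0,0,0]],[-1,[-2,0,1],[0,0,0]],[-1,[-2,0,1],[0,0,0]],[-1,[-1,0,0],[0,0,0]],[-1,[0,0,0],[0,0,0]],[-1,[0,0,0],[0,0,0]],[-1,[-1,0,0],[0,0,0]],[-1,[-1,0,0],[0,0,0]],[-1,[0,0,0],[0,0,0]],[-1,[0,0,0],[0,0,0]]]'; python3 - <<'E'
from h import *
deckpos()
E
```

```text
time_s: 20.55
tool_pos: [0.5192, 0.1908, 0.0709]
orientation: [[0.284, 0.953, 0.108], [0.894, -0.304, 0.331], [0.348, 0.002, -0.938]]
ft_force: [0.9, 2.1, 0.4]
width: 0.05
deck xyz [ 0.3 44.6 21.9] F deck [ 0.2  2.2 -0.4] t 20.55 w 0.050024895903781286 rot err [ 0.1 -0.3  0.1]
```

Contact with the backstop (2.2 N). Lower onto the blue case.

```bash
python3 -m crank '[[-1,[0,0,1],[0,-0.3,0]],[-1,[0,0,1],[0,0,0]],[-1,[0,0,1],[0,0,0]],[-1,[0,0,0],[0,0,0]],[-1,[0,0,0.5],[0,0,0]],[-1,[-1,0,0],[0,0,0]],[-1,[-1,0,0],[0,0,0]],[-1,[0,0,0],[0,0,0]],[-1,[0,0,0],[0,0,0]],[-1,[0,0,0],[0,0,0]]]'; python3 - <<'E'
from h import *
deckpos()
E
```

```text
time_s: 21.55
tool_pos: [0.5198, 0.1916, 0.0681]
orientation: [[0.284, 0.953, 0.107], [0.895, -0.303, 0.328], [0.345, 0.003, -0.938]]
ft_force: [-1.0, 1.3, 0.6]
width: 0.0496
deck xyz [ 0.6 44.6 19. ] F deck [-1.3  1.1  0.3] t 21.55 w 0.049560577462149424 rot err [ 0.1 -0.2  0.1]
```

```bash
python3 -m crank '[[-1,[0,0,0.8],[0,0,0]],[-1,[0,0,0.8],[0,0,0]],[-1,[-0.8,0,0.8],[0,0,0]],[-1,[-0.8,0,0],[0,0,0]],[-1,[-0.8,0,0],[0,0,0]],[-1,[-0.8,0,0],[0,0,0]],[-1,[0,0,0],[0,0,0]],[-1,[0,0,0],[0,0,0]],[-1,[0,0,0],[0,0,0]],[-1,[0,0,0],[0,0,0]]]'; python3 - <<'E'
from h import *
deckpos()
E
```

```text
time_s: 22.55
tool_pos: [0.5198, 0.1916, 0.0683]
orientation: [[0.282, 0.953, 0.107], [0.893, -0.302, 0.335], [0.351, 0.001, -0.936]]
ft_force: [0.1, 2.5, 1.9]
width: 0.0499
deck xyz [ 0.6 44.7 19.1] F deck [-0.6  2.9  1. ] t 22.55 w 0.04991887977000775 rot err [ 0.  -0.5  0.2]
```

Seated: z no longer drops, and there is force against both the backstop and the case below. Release and retreat.

```bash
python3 -m crank '[[1,[0,0,0],[0,0,0]],[1,[0,0,0],[0,0,0]],[1,[0,0,0],[0,0,0]],[1,[0,0,0],[0,0,0]],[1,[0,0,-10],[0,0,0]],[1,[0,0,-30],[0,0,0]],[1,[0,0,-40],[0,0,0]],[1,[0,0,-45],[0,0,0]],[1,[-30,0,-20],[0,0,0]],[1,[-40,0,0],[0,0,0]]]'; python3 -m crank '[[1,[-45,0,0],[0,0,0]],[1,[-45,0,0],[0,0,0]],[1,[-45,0,0],[0,0,0]],[1,[-30,0,0],[0,0,0]],[1,[-10,0,0],[0,0,0]],[1,[0,0,0],[0,0,0]],[1,[0,0,0],[0,0,0]],[1,[0,0,0],[0,0,0]],[1,[0,0,0],[0,0,0]],[1,[0,0,0],[0,0,0]]]';  python3 - <<'E'
from h import *
d=viewer.get_image("top"); crop(d,130,150,120,110,4,"pics/a.png"); s=viewer.get_image("side"); crop(s,170,115,100,110,4,"pics/b.png")
cv2.imwrite("pics/f.png",np.hstack([cv2.imread("pics/a.png")[:440,:390],cv2.imread("pics/b.png")[:440,:400]]))
hsv=cv2.cvtColor(d["pixels"],cv2.COLOR_BGR2HSV); m=cv2.inRange(hsv,(150,110,50),(179,255,255)); m[:,:120]=0; m[:,230:]=0; m[:165]=0
o,R=D; n=R[:,2]; W=[]
for p in cv2.findNonZero(m)[:,0,:]:
    c,v=ray(d,p); k=n@(o+n*.032-c)/(n@v); W.append(R.T@(c+k*v-o)*1000)
W=np.array(W); print(W.min(0),W.max(0),cv2.minAreaRect(W[:,:2].astype(np.float32)))
E
```

```text
time_s: 23.55
tool_pos: [0.4838, 0.0761, 0.1867]
orientation: [[0.28, 0.954, 0.108], [0.896, -0.3, 0.328], [0.345, 0.004, -0.938]]
ft_force: [0.8, -0.7, 0.3]
width: 0.087
time_s: 24.55
tool_pos: [0.4319, -0.0914, 0.1292]
orientation: [[0.285, 0.951, 0.118], [0.891, -0.308, 0.333], [0.353, 0.011, -0.935]]
ft_force: [-0.2, -0.2, -0.2]
width: 0.0872
[-23.97165956   0.0593064   32.        ] [25.24796922 88.60563559 32.        ] ((0.6122550964355469, 44.33856964111328), (88.56700897216797, 49.19870376586914), 89.92196655273438)
```

View pics/f.png

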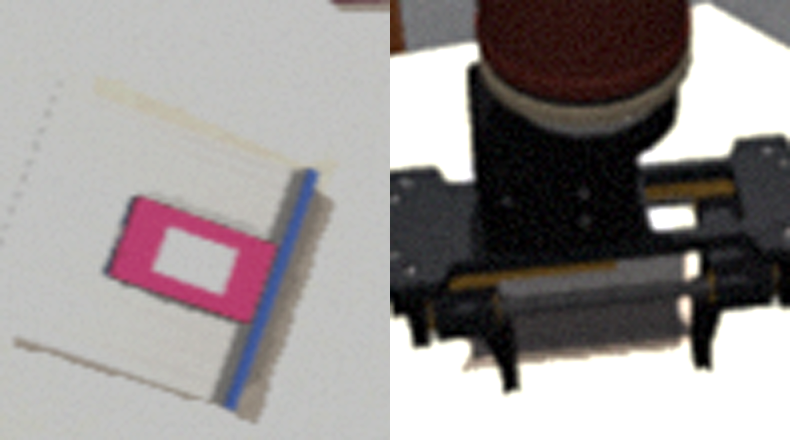

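In the top view the pink case covers the blue one squarely: deck x 0.6 mm, y from 0 to 88.6 mm, skew 0.1°. The gripper blocks the side view, but it is open and touching nothing. Handing in.

```bash
python3 -c "
from bench import arm
print(arm.hand_in(), arm.get_obs()['ft_force'])"
```

```text
the job is handed in; nothing more can be done
the job is handed in; nothing more can be done
```

Both cases are on the shelf: the blue one flat against the backstop at mid-width, and the pink one squarely on top of it. Each was slid to the backstop, lowered until it touched, then released. The job was handed in at about 25 s of the 53 s allowed.

| Case | Offset from mid-width | Up-slope end (backstop at 0) | Skew |
|---|---|---|---|
| Blue, measured before the pink went on | 0.3 mm | 87.5 mm | 0.2° |
| Pink, measured last | 0.6 mm | 88.6 mm | 0.1° |

- **Contact forces:** The backstop pushed back with about 3 N at each placing, and the light push downwards confirmed that each case was seated. After the retreat the force reading was close to zero.
- **Not confirmed:** The arm hid the stack in the last side view, so the final check rests on the top view alone. I did not re-measure the blue case under the pink one.
- **Bystanders:** The tube rack, tip box and bottle were never approached, but I did not re-measure their positions.

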